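# Lay out the doming punches in order of use

## Robot

A 6-joint arm with a two-finger parallel gripper is mounted at the origin on the work surface. World frame = base frame: x ahead of the robot, y to its left, z up, the work surface at z = 0. Lengths are in m, angles in rad, forces in N, time in s.
With the tool pointing down it reaches from about 0.35 to 0.775 m from the base axis. Payload 5.5 kg.
Tool frame: the origin (TCP) lies at the very end of the fingers, on their centre line; the grasp point (between the pads) lies 19 mm behind it (env.grip_point_offset is the distance from the TCP to the grasp point, in m); z points along the fingers, y is the line along which they close (so a half turn about z gives the same grasp; the last joint's range is limited). The gripper opens to 85 mm and grips with 20 to 120 N. Pads are 22 mm wide; open, the fingers measure 114 mm over their backs; the gripper's body (76 mm by 85 mm) begins 54 mm behind the grasp point. The pads swing forward as they close: fully open they stand 13 mm farther back than shut.
Start: joints at [-0.14, 0.313, 0.046, 1.304, 0, 1.431], TCP at [0.575, -0, 0.231] pointing down, gripper open.
Joint ranges: [-2.76, 2.76], [-0.86, 1.69], [-1.03, 1.26], [-2.2, 2.34], [-1.47, 1.5], [-3.14, 3.14]. Speed limits (rad/s): [2.57, 2.57, 3.14, 3.14, 3.14, 3.14].

## Interface

Orientations are given as a unit quaternion [w, x, y, z].
In Python, from workcell import sensors, imaging, workorder, env gives the robot as it stands.
- The arm moves only by the shell command python3 -m handwheel 'ROWS' [FORCE]. ROWS is JSON, a list of rows, each a list of 5 numbers: the shift along the tool's x, y, z in mm, then the turn about the tool's z in rad, then the opening, from 0 (shut) to 1 (fully open). A call has 1 to 8 rows; each row is the pose to reach, as a shift and turn from the pose commanded when the call began, along the tool's axes at that moment; what a row does not reach only later rows make up. A row lasts 1/10 s, in which the tool goes at most 50 mm and 8.59 degrees, less where a joint would pass 70% of its speed; a pose out of reach is approached as far as the arm can. A call with a gripper value outside its range is refused whole. The fingers move at their own pace and stop on an object; FORCE is the grip in N (left out, the last holds). Time passes only in rows, so rows that repeat a pose let the fingers close. It gives the time, the measured TCP pose, the force, the opening and the grip force at its end, in the units of the state.
- sensors.get_state(): the state, without advancing time (a new reading comes with each control period).
- imaging.read_camera(name): name is "scene" or "side" or "wrist"; returns a dict with "color" (384x512x3 uint8, blue, green, red), "z_map" (384x512 float32, m along the optical axis (not along the pixel's ray), 0 where there is no reading), "fx", "fy", "cx", "cy" (pixels), "xyz" and "rotation" of the camera in the world. Camera axes: x right, y down, z forward; pixel columns grow to the right and rows downward; lengths in m; the calibration is good to about 2 mm. A picture is of the moment at which its call begins.
- workorder.hand_in(): hands the job in; it is judged then, once.
The state is a dict: "clock": time; "joint_pos": joint angles; "qvel": joint speeds; "tau": joint torques, N m; "tcp_pos": TCP position; "orientation": TCP orientation; "wrist_force": force on the tool from outside, world axes, zero at the start; "ft_torque": the same for the moment, N m; "finger_gap": finger opening in m; "grip_force": force on a finger pad.
Only numpy, scipy, OpenCV 4.12 (cv2) and the standard library are available. Lean on these libraries where they do the work, as an engineer would, in place of code of your own. Each camera call takes 0.05 s, during which the arm holds its last target. There are 200 camera calls.

## Task

A disc is about to be domed: take the four doming punches from the dark storage rack and lay them in the white notched rest in the order of use, the largest ball in the notch next to the steel doming block, then down in size to the smallest in the notch farthest from the block. Each lies settled in its own pair of notches just as it lay in the rack, ball overhanging on the far side and tail towards you. Do not let a punch fall onto the bench, and leave the doming block, the tub, the wax tube and the mallet where they are.

Things in the scene. Friction and masses are not known exactly. Their poses are not given: they have to be found in the camera images.
- punch_12: Steel doming punch, 12 mm ball (the smallest): round shank 16 mm thick, lying level in a pair of notches of the rack. Origin: ball centre, on the shank axis; x runs along the axis from tail to ball (it may roll, so ignore y, z). Shank from x = -130 (tail) to -26 mm, then a neck; x = -54 lies between the bars: grip there. Balance point at x = -44 to -75; 0.15 to 0.34 kg
- punch_18: Steel doming punch, 18 mm ball (the second smallest): round shank 16 mm thick, lying level in a pair of notches of the rack. Origin: ball centre, on the shank axis; x runs along the axis from tail to ball (it may roll, so ignore y, z). Shank from x = -130 (tail) to -26 mm, then a neck; x = -54 lies between the bars: grip there. Balance point at x = -44 to -75; 0.15 to 0.34 kg
- punch_24: Steel doming punch, 24 mm ball (the second largest): round shank 16 mm thick, lying level in a pair of notches of the rack. Origin: ball centre, on the shank axis; x runs along the axis from tail to ball (it may roll, so ignore y, z). Shank from x = -130 (tail) to -26 mm, then a neck; x = -54 lies between the bars: grip there. Balance point at x = -44 to -75; 0.15 to 0.34 kg
- punch_30: Steel doming punch, 30 mm ball (the largest): round shank 16 mm thick, lying level in a pair of notches of the rack. Origin: ball centre, on the shank axis; x runs along the axis from tail to ball (it may roll, so ignore y, z). Shank from x = -130 (tail) to -26 mm, then a neck; x = -54 lies between the bars: grip there. Balance point at x = -44 to -75; 0.15 to 0.34 kg
- rack: Dark wooden storage rack, fixed, holding the punches in mixed order, ball centres at x = +66, z = 44 mm. Base 112 x 210 x 10 mm, two upright bars 10 mm thick centred at x = -34 and +34, tops 48 mm up, each with four V notches (25 wide, 18 deep) at y = -75, -25, 25, 75. Origin: centre of underside; x along the notches to the far side, y along the row.
- rest: Notched rest, fixed, empty: white plastic bars on an aluminium base plate. Base 112 x 210 x 10 mm, two upright bars 10 mm thick centred at x = -34 and +34, tops 48 mm up, each with four V notches (25 wide, 18 deep) at y = -75, -25, 25, 75. Origin: centre of underside; x along the notches to the far side, y along the row. A punch laid well has its ball centre at x = +66 (within 1 cm), z = 44 mm.
- doming_block: Steel doming block with round hollows in its top, 60 by 60 by 34 mm, 0.9 kg, loose, standing beyond one end of the rest (its +y or its -y end), centred 150 to 165 mm from the rest's centre along the row. Origin: centre of its underside. The notch at that end takes the largest punch.
- tub: White round tub with a lid, 58 mm in diameter, 50 mm high, loose, standing beyond the other end of the rest. Origin: centre of its underside. Leave alone.
- wax_tube: Blue length of wax ring tube with a flat bottom, 95 by 27 by 30 mm, lying on the bench beyond the racks. Origin: centre of its underside, x along it. Leave alone.
- mallet: Small wooden mallet lying on the bench beyond the racks: handle 170 mm long along x, head 60 mm long and 36 mm in diameter. Origin: on the bench under the handle, 35 mm from the head's centre. Leave alone.
Not all that is in view belongs to the job. What is shaped like the punch_30 but orange or yellow is not meant.

How it is judged:
At the end, for the whole second after the job is handed in: Each punch at rest in its own notches of the rest: within 8 mm of its notch across the row, ball centre 53 to 79 mm beyond the rest's centre on the far side and 38 to 50 mm up, shank along the notches within 0.12 rad; largest beside the doming block, falling to the smallest (x of punch_12 in the frame of rest between 0.053 and 0.079 m and z of punch_12 in the frame of rest between 0.038 and 0.05 m and angle between the x axis of each of punch_12, punch_18, punch_24, punch_30 and the x axis of rest, either way round below 0.12 rad and linear speed of each of punch_12, punch_18, punch_24, punch_30 below 0.02 m/s and x of punch_18 in the frame of rest between 0.053 and 0.079 m and z of punch_18 in the frame of rest between 0.038 and 0.05 m and x of punch_24 in the frame of rest between 0.053 and 0.079 m and z of punch_24 in the frame of rest between 0.038 and 0.05 m and x of punch_30 in the frame of rest between 0.053 and 0.079 m and z of punch_30 in the frame of rest between 0.038 and 0.05 m and ((y of doming_block in the frame of rest above 0 m and y of punch_12 in the frame of rest between -0.083 and -0.067 m and y of punch_18 in the frame of rest between -0.033 and -0.017 m and y of punch_24 in the frame of rest between 0.017 and 0.033 m and y of punch_30 in the frame of rest between 0.067 and 0.083 m) or (y of doming_block in the frame of rest below 0 m and y of punch_12 in the frame of rest between 0.067 and 0.083 m and y of punch_18 in the frame of rest between 0.017 and 0.033 m and y of punch_24 in the frame of rest between -0.033 and -0.017 m and y of punch_30 in the frame of rest between -0.083 and -0.067 m))); the robot touches nothing.
It fails at once if a punch fell onto the bench (height (world z) of any of punch_12, punch_18, punch_24, punch_30 below 0.025 m).
It fails at once if the doming block, tub, wax tube or mallet was pushed more than 15 mm (distance of any of doming_block, tub, wax_tube, mallet from where it was at the start of the episode above 0.015 m).
It also fails if it takes over 115 s, if anything falls off the work surface, if the arm or the gripper's body presses on something with over 40 N, if the wrist force passes 120 N, or if a joint passes its speed limit or range.

## Working session

There is one attempt and no reset: what is moved stays moved. The work goes in short steps, Python scripts to look and compute and a shell command to move; the robot and the scene stay as the last step left them, time stands still between calls to the robot, and variables do not carry over. Pictures are saved under pics/ and viewed, at most 14 in all, crops included, and the job is handed in when it is done.

```bash
mkdir -p pics; ls; python3 - <<'E'
from workcell import sensors, imaging, workorder, env
import cv2,numpy as np
s=sensors.get_state(); print({k:np.round(v,3).tolist() for k,v in s.items()}, env.grip_point_offset)
for n in ("scene","side"):
    d=imaging.read_camera(n); cv2.imwrite(f"pics/{n}0.png",cv2.resize(d["color"],(800,600))); print(n,d["fx"],d["cx"],d["cy"],d["xyz"],np.round(d["rotation"],3).tolist())
    np.savez(f"{n}0.npz",**d)
E
```

```text
pics
{'clock': 0.0, 'joint_pos': [-0.14, 0.314, 0.045, 1.304, 0.0, 1.431], 'qvel': [-0.001, -0.001, -0.0, -0.001, 0.001, -0.0], 'tau': [-0.003, -48.063, 29.853, 0.02, -0.0, -0.0], 'tcp_pos': [0.574, 0.0, 0.23], 'orientation': [-0.001, 0.707, 0.707, -0.001], 'wrist_force': [0.45, -0.283, 1.328], 'ft_torque': [0.013, 0.065, -0.022], 'grip_force': 0.0, 'finger_gap': 0.085} 0.0187
scene 467.35218180657125 257.1787859637803 187.09925297832643 [ 1.2995147  -0.17062208  0.92741083] [-0.29, 0.721, 0.585, -0.232]
side 427.4529532486628 240.4208361666064 194.3558902678662 [0.43326931 0.86701497 0.67318261] [0.015, -0.03, 0.891, -0.453]
```

View pics/scene0.png

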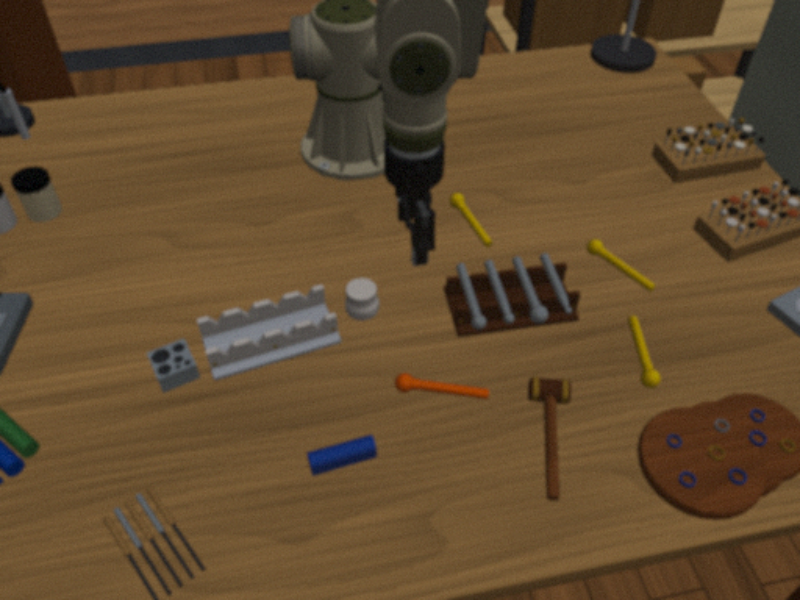

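View pics/side0.png

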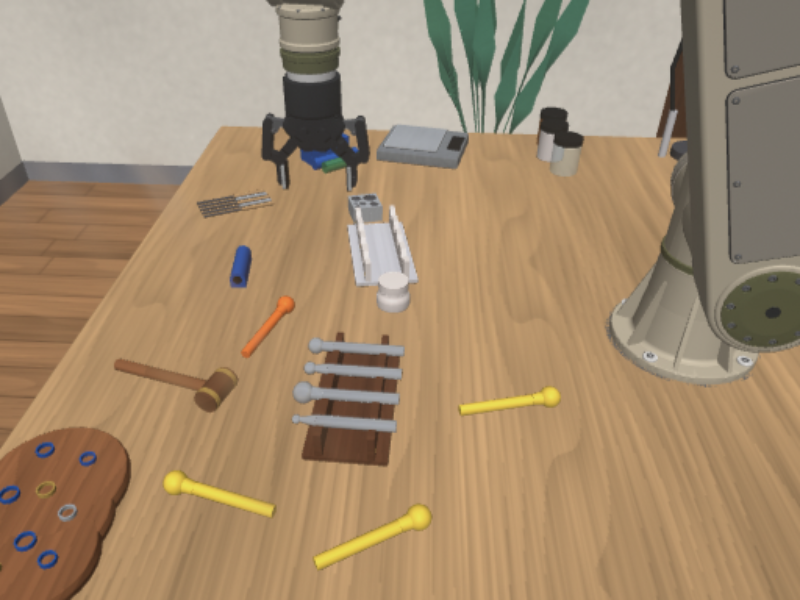

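```bash
cat > h.py <<'E'
import numpy as np,cv2
from scipy.spatial.transform import Rotation as R
def cloud(d):
    v,u=np.mgrid[:384,:512]; z=d["z_map"].astype(float)
    p=np.dstack([(u-d["cx"])/d["fx"]*z,(v-d["cy"])/d["fy"]*z,z])
    q=np.asarray(d["rotation"]).ravel()
    m=R.from_quat(q[[1,2,3,0]]).as_matrix() if q.size==4 else q.reshape(3,3)
    P=p@m.T+d["xyz"]; P[z==0]=np.nan
    return P
def comps(mask,n=8):
    k,l,st,c=cv2.connectedComponentsWithStats(mask.astype(np.uint8)); 
    return [l==i for i in sorted(range(1,k),key=lambda i:-st[i,4])[:n] if st[i,4]>25]
E
python3 - <<'E'
from h import *
for n in("scene","side"):
    d=dict(np.load(n+"0.npz")); P=cloud(d); hsv=cv2.cvtColor(d["color"],cv2.COLOR_BGR2HSV)
    S=hsv[...,1].astype(int);V=hsv[...,2].astype(int)
    x,y,z=P[...,0],P[...,1],P[...,2]
    # punches
    reg=(x>.4)&(x<.8)&(y>-.5)&(y<.45)&(z<.1)
    m=reg&(S<70)&(V>70)&(z>.036)&(y>.08)
    print(n,"bench z",np.nanmedian(z[reg&(z<.02)&(z>-.02)]))
    for c in comps(m):
        q=P[c]; xy=q[:,:2].astype(np.float32)
        vx,vy,cx,cy=cv2.fitLine(xy,cv2.DIST_HUBER,0,.001,.001).ravel(); t=(xy-[cx,cy])@[vx,vy]
        print("  punch",c.sum(),np.round(q.mean(0),4),"ang",round(np.arctan(vy/vx),3),"x",q[:,0].min().round(3),q[:,0].max().round(3),"zmax",q[:,2].max().round(3))
    r=reg&(S<60)&(y<.0)&(z>.04)&(z<.06)
    for c in comps(r,12):
        q=P[c]; print("  white",c.sum(),np.round(q.mean(0),4),"ymin/max",q[:,1].min().round(3),q[:,1].max().round(3))
E
```

```text
scene bench z 0.0016959460856300623
  punch 215 [0.5279 0.2155 0.0536] ang -0.03 x 0.442 0.589 zmax 0.062
  punch 204 [0.5172 0.1161 0.0527] ang -0.032 x 0.439 0.583 zmax 0.06
  punch 183 [0.5138 0.1662 0.0517] ang -0.037 x 0.443 0.58 zmax 0.057
  punch 165 [0.5125 0.266  0.0517] ang -0.036 x 0.446 0.58 zmax 0.056
  white 268 [ 0.4692 -0.0585  0.0503] ymin/max -0.083 -0.034
  white 83 [ 0.54   -0.2602  0.0469] ymin/max -0.279 -0.242
  white 81 [ 0.5313 -0.2108  0.0466] ymin/max -0.23 -0.193
  white 77 [ 0.5226 -0.1622  0.0465] ymin/max -0.182 -0.144
  white 75 [ 0.4727 -0.2719  0.0465] ymin/max -0.291 -0.253
  white 74 [ 0.4642 -0.223   0.0467] ymin/max -0.24 -0.206
  white 73 [ 0.4558 -0.1744  0.0463] ymin/max -0.193 -0.157
  white 51 [ 0.48   -0.3143  0.0462] ymin/max -0.326 -0.303
  white 51 [ 0.5471 -0.303   0.0471] ymin/max -0.313 -0.291
  white 46 [ 0.4486 -0.1315  0.0466] ymin/max -0.143 -0.121
  white 45 [ 0.515  -0.1194  0.0468] ymin/max -0.131 -0.109
side bench z -0.0008561784932237804
  punch 565 [0.5229 0.22   0.0479] ang -0.007 x 0.446 0.59 zmax 0.059
  punch 480 [0.5106 0.2695 0.0471] ang -0.051 x 0.448 0.582 zmax 0.053
  punch 427 [0.514  0.12   0.0471] ang -0.034 x 0.443 0.584 zmax 0.056
  punch 418 [0.5114 0.17   0.047 ] ang -0.05 x 0.445 0.581 zmax 0.053
  white 216 [ 0.4662 -0.0537  0.0474] ymin/max -0.082 -0.029
  white 48 [ 0.5182 -0.139   0.0453] ymin/max -0.171 -0.108
  white 29 [ 0.4637 -0.2183  0.0448] ymin/max -0.236 -0.205
  white 28 [ 0.4551 -0.1695  0.0454] ymin/max -0.186 -0.158
  white 26 [ 0.5306 -0.2064  0.0455] ymin/max -0.225 -0.192
```

```bash
python3 -m handwheel '[[48,-13,0,-0.14,0.4],[96,-27,0,-0.28,0.4],[145,-40,0,-0.42,0.4],[193,-54,0,-0.56,0.4],[193,-54,0,-0.7,0.4],[193,-54,0,-0.84,0.4],[193,-54,0,-0.98,0.4],[193,-54,0,-1.1,0.4]]' 60
python3 -m handwheel '[[0,0,0,-0.14,0.4],[0,0,0,-0.28,0.4],[0,0,0,-0.436,0.4],[0,0,0,-0.436,0.4],[0,0,0,-0.436,0.4]]'
python3 - <<'E'
from workcell import imaging
import cv2,numpy as np
d=imaging.read_camera("wrist"); cv2.imwrite("pics/wrist1.png",d["color"]); print(d["xyz"],d["rotation"]); np.savez("wrist1.npz",**d)
E
```

```text
clock: 0.9
tcp_pos: [0.5206, 0.1933, 0.2308]
orientation: [-0.0, 0.23, 0.973, -0.0]
wrist_force: [0.3, -0.8, 0.0]
finger_gap: 0.0344
grip_force: 0.0
clock: 1.4
tcp_pos: [0.5208, 0.1929, 0.231]
orientation: [-0.0, 0.019, 1.0, -0.0]
wrist_force: [0.3, -0.3, -0.5]
finger_gap: 0.0344
grip_force: 0.0
[0.43754541 0.19670249 0.37185234] [0.11754275 0.71057555 0.68449249 0.11285442]
```

View pics/wrist1.png

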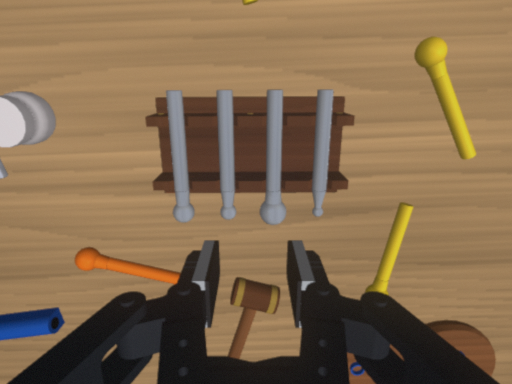

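Wrist view: the rack is square to the tool, and the balls at (183,212), (228,212), (273,212) and (318,210) are 24, 18, 30 and 12 from -y to +y. I'll measure the axes by casting rays onto z = 0.044.

```bash
cat >> h.py <<'E'
def onplane(d,u,v,h):
    q=np.asarray(d["rotation"]); m=R.from_quat(q[[1,2,3,0]]).as_matrix()
    r=np.array([(u-d["cx"])/d["fx"],(v-d["cy"])/d["fy"],1])@m.T; return d["xyz"]+r*(h-d["xyz"][2])/r[2]
E
python3 - <<'E'
from h import *
d=dict(np.load("wrist1.npz")); P=cloud(d); hsv=cv2.cvtColor(d["color"],cv2.COLOR_BGR2HSV)
m=(hsv[...,1]<70)&(hsv[...,2]>80); m[230:]=0; m[:,:140]=0; m[:,350:]=0
for c in comps(m,4):
    v,u=np.nonzero(c); v0,v1=v.min(),v.max()
    mid=[(u[v==k].min()+u[v==k].max())/2 for k in range(v0+8,v0+80)]
    a,b=np.polyfit(range(v0+8,v0+80),mid,1)
    A=onplane(d,a*(v0+10)+b,v0+10,.044);B=onplane(d,a*(v0+80)+b,v0+80,.044)
    s=(B-A)[1]/(B-A)[0]; tail=onplane(d,a*v0+b,v0-.5,.048)[0]; g=tail+.076
    print(round(u.mean()),"tail",tail.round(4),"grip x",g.round(4),"y",(A[1]+s*(g-A[0])).round(4),"slope",s.round(4),"depth med z",np.nanmedian(P[c][:,2]).round(4), "ball front",onplane(d,0,v1,.044)[0].round(4))
E
```

```text
274 tail 0.4444 grip x 0.5204 y 0.2154 slope -0.0352 depth med z 0.0489 ball front 0.5778
179 tail 0.4407 grip x 0.5167 y 0.1159 slope -0.033 depth med z 0.0487 ball front 0.5753
226 tail 0.4426 grip x 0.5186 y 0.1657 slope -0.033 depth med z 0.0484 ball front 0.5717
322 tail 0.4453 grip x 0.5213 y 0.2655 slope -0.0293 depth med z 0.0483 ball front 0.5681
```

```bash
python3 -m handwheel '[[1,23,0,0,0.4],[1,23,50,0,0.4],[1,23,100,0,0.4],[1,23,140,0,0.4],[1,23,170,0,0.4],[1,23,190,0,0.4],[1,23,205,0,0.4],[1,23,205,0,0.4]]' 60
python3 -m handwheel '[[0,0,0,0,0.4],[0,0,0,0,0.1],[0,0,0,0,0.1],[0,0,0,0,0.1],[0,0,0,0,0.1],[0,0,0,0,0.1]]' 60
```

```text
clock: 2.25
tcp_pos: [0.5188, 0.2154, 0.0239]
orientation: [-0.002, 0.018, 1.0, -0.001]
wrist_force: [0.0, -0.4, -1.1]
finger_gap: 0.0343
grip_force: 0.0
clock: 2.85
tcp_pos: [0.5219, 0.2148, 0.0277]
orientation: [0.001, 0.018, 1.0, -0.001]
wrist_force: [0.3, -5.1, 1.9]
finger_gap: 0.0141
grip_force: 58.5
```

```bash
python3 -m handwheel '[[0,0,-5,0,0.1],[0,0,-15,0,0.1],[0,0,-35,0,0.1],[0,0,-65,0,0.1],[0,0,-105,0,0.1],[0,0,-130,0,0.1],[0,0,-130,0,0.1]]' 80
python3 - <<'E'
from workcell import imaging
import cv2,numpy as np
d=imaging.read_camera("side"); cv2.imwrite("pics/side2.png",d["color"][150:350,100:350])
E
```

```text
clock: 3.55
tcp_pos: [0.5235, 0.2172, 0.1616]
orientation: [0.004, 0.017, 1.0, 0.001]
wrist_force: [0.3, 0.3, -2.4]
finger_gap: 0.0135
grip_force: 78.1
```

View pics/side2.png

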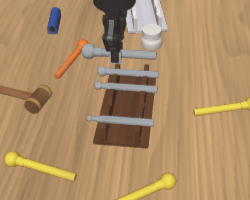

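```bash
cat >> h.py <<'E'
def go(x,y,z,yaw):
    "print the tool-frame shift and turn to reach a pose (tool x = -(frame x), down)"
    from workcell import sensors
    s=sensors.get_state(); q=s["orientation"]; m=R.from_quat(np.array(q)[[1,2,3,0]]).as_matrix()
    t=np.arctan2(m[1,1],m[0,1])-np.pi/2   # present yaw
    ex,ey=np.array([-np.cos(t),-np.sin(t)]),np.array([-np.sin(t),np.cos(t)])
    D=np.array([x,y])-s["tcp_pos"][:2]
    print("shift mm",(D@ex*1e3).round(1),(D@ey*1e3).round(1),((s["tcp_pos"][2]-z)*1e3).round(1),"turn",round(-(yaw-t),3), "yaw",round(t,4), np.round(s["tcp_pos"],4), "tilt",np.round(m[:2,2],4))
E
python3 -c "
from h import *; go(.52,-.2145,.231,.177)"
```

```text
shift mm -12.7 -431.1 -72.1 turn -0.211 yaw -0.0345 [0.5222 0.2168 0.1589] tilt [0.0048 0.0017]
```

```bash
python3 -m handwheel '[[0,-20,-20,0,0.1],[0,-60,-50,0,0.1],[0,-105,-72,0,0.1],[0,-150,-72,0,0.1],[0,-195,-72,0,0.1],[0,-240,-72,0,0.1],[0,-285,-72,0,0.1],[0,-315,-72,0,0.1]]' 80
python3 -m handwheel '[[-4,-40,0,-0.05,0.1],[-8,-80,0,-0.12,0.1],[-12,-105,0,-0.18,0.1],[-13,-116,0,-0.21,0.1],[-13,-116,0,-0.21,0.1],[-13,-116,0,-0.21,0.1],[-13,-116,0,-0.21,0.1]]' 80
python3 - <<'E'
from workcell import imaging
import cv2,numpy as np
d=imaging.read_camera("wrist"); cv2.imwrite("pics/wrist2.png",d["color"]); np.savez("wrist2.npz",**d)
from h import *
go(.52,-.2145,.231,.177)
E
```

```text
clock: 4.4
tcp_pos: [0.5086, -0.101, 0.2265]
orientation: [-0.001, 0.018, 1.0, 0.0]
wrist_force: [0.7, 0.8, -2.5]
finger_gap: 0.0139
grip_force: 78.5
clock: 5.1
tcp_pos: [0.5184, -0.2139, 0.2276]
orientation: [-0.001, -0.088, 0.996, 0.001]
wrist_force: [0.1, -0.3, -3.6]
finger_gap: 0.0134
grip_force: 78.6
shift mm -1.3 -0.8 -3.1 turn -0.001 yaw 0.176 [ 0.5186 -0.2139  0.2279] tilt [-0.0007  0.0008]
```

View pics/wrist2.png

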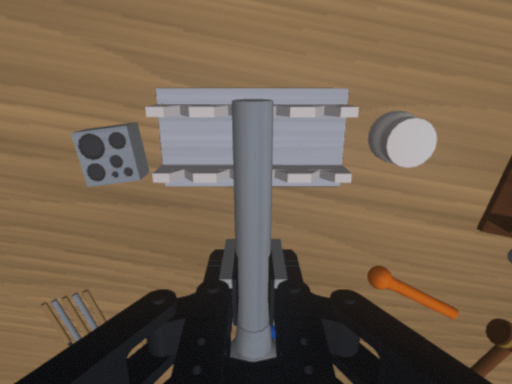

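The rest is square to the tool and the doming block is at its -y end (left). Tooth tops lie in rows v≈111 and v≈176. I'll cast those.

```bash
python3 - <<'E'
from h import *
d=dict(np.load("wrist2.npz")); P=cloud(d); hsv=cv2.cvtColor(d["color"],cv2.COLOR_BGR2HSV)
z=P[...,2]; print(hsv[105:118,209,2],z[105:118,209].round(3),hsv[168:184,209,2])
m=(z>.0435)&(z<.054)&(hsv[...,1]<60)&(hsv[...,2]>150); m[190:]=0; m[:,365:]=0
c=np.array([-np.sin(0),1])
for k in comps(m,10):
    v,u=np.nonzero(k); p=onplane(d,(u.min()+u.max())/2,np.median(v),.048); print(k.sum(),u.min(),u.max(),v.min(),v.max(),p.round(4))
E
```

```text
[ 96 128 167 182 181 182 183 183 182 183 181 179 165] [0.032 0.045 0.046 0.046 0.046 0.045 0.046 0.047 0.045 0.047 0.045 0.046
 0.007] [ 89  89  90  89  97 143 173 181 182 181 180 181 182 180 173 166]
268 189 216 107 116 [ 0.4715 -0.2716  0.048 ]
261 290 316 107 116 [ 0.4542 -0.1744  0.048 ]
198 193 218 174 181 [ 0.5381 -0.2601  0.048 ]
197 145 165 107 116 [ 0.4787 -0.3176  0.048 ]
192 288 311 174 181 [ 0.5202 -0.1629  0.048 ]
169 340 358 107 116 [ 0.4454 -0.1301  0.048 ]
151 152 171 174 181 [ 0.5451 -0.3057  0.048 ]
146 334 351 174 182 [ 0.5129 -0.1183  0.048 ]
```

```bash
python3 -c "
from h import *; go(.521,-.2887,.028,.176)"
```

```text
shift mm 10.7 -74.0 199.9 turn 0.0 yaw 0.176 [ 0.5186 -0.2139  0.2279] tilt [-0.0007  0.0008]
```

```bash
python3 -m handwheel '[[5,-37,20,0,0.1],[11,-74,50,0,0.1],[11,-74,95,0,0.1],[11,-74,130,0,0.1],[11,-74,150,0,0.1],[11,-74,160,0,0.1],[11,-74,160,0,0.1],[11,-74,160,0,0.1]]' 80
python3 -c "
from h import *; go(.521,-.2887,.028,.176)"
```

```text
clock: 5.95
tcp_pos: [0.5218, -0.29, 0.0696]
orientation: [0.001, -0.088, 0.996, -0.001]
wrist_force: [0.0, 0.1, -1.7]
finger_gap: 0.0135
grip_force: 78.9
shift mm 0.6 1.4 41.6 turn -0.0 yaw 0.1759 [ 0.5218 -0.29    0.0696] tilt [ 0.0016 -0.0011]
```

```bash
python3 -m handwheel '[[1,1,12,0,0.1],[1,1,24,0,0.1],[1,1,32,0,0.1],[1,1,37,0,0.1],[1,1,40,0,0.1],[1,1,41,0,0.1],[1,1,41,0,0.1],[1,1,41,0,0.1]]' 80
python3 - <<'E'
from workcell import imaging
import cv2,numpy as np
d=imaging.read_camera("scene"); cv2.imwrite("pics/scene3.png",cv2.resize(d["color"][150:270,60:260],(800,480)))
E
```

```text
clock: 6.75
tcp_pos: [0.5206, -0.2907, 0.0289]
orientation: [0.001, -0.087, 0.996, -0.002]
wrist_force: [-1.6, -1.9, 6.0]
finger_gap: 0.0134
grip_force: 79.9
```

View pics/scene3.png

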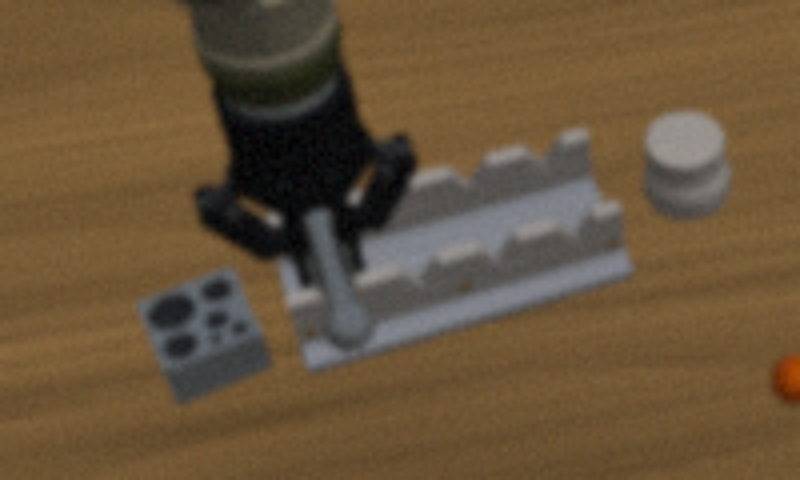

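Punch_30 lies in the end notch (ball at (348,330)) and the wrist reads contact, so I'll release it.

```bash
python3 -m handwheel '[[0,0,1,0,0.2],[0,0,1,0,0.3],[0,0,1,0,0.4],[0,0,1,0,0.4],[0,0,-20,0,0.4],[0,0,-65,0,0.4],[0,0,-110,0,0.4],[0,0,-130,0,0.4]]' 80
python3 -m handwheel '[[0,0,0,0,0.4],[0,40,0,0.05,0.4],[0,85,0,0.1,0.4],[0,130,0,0.15,0.4],[0,175,0,0.21,0.4],[0,220,0,0.21,0.4],[0,265,0,0.21,0.4],[0,280,0,0.21,0.4]]'
python3 - <<'E'
from workcell import imaging
import cv2
from h import *
d=imaging.read_camera("scene"); cv2.imwrite("pics/scene4.png",cv2.resize(d["color"][150:270,60:260],(800,480)))
go(.5170,.1162,.0265,-.034)
E
```

```text
clock: 7.6
tcp_pos: [0.5213, -0.2901, 0.1617]
orientation: [0.002, -0.088, 0.996, -0.002]
wrist_force: [0.7, -0.1, -0.5]
finger_gap: 0.0338
grip_force: 0.0
clock: 8.4
tcp_pos: [0.4685, -0.0099, 0.156]
orientation: [-0.002, 0.016, 1.0, 0.001]
wrist_force: [0.1, -0.5, -0.7]
finger_gap: 0.0341
grip_force: 0.0
shift mm -44.5 127.1 129.7 turn 0.003 yaw -0.0306 [ 0.4686 -0.0095  0.1562] tilt [-0.0029  0.0019]
```

View pics/scene4.png

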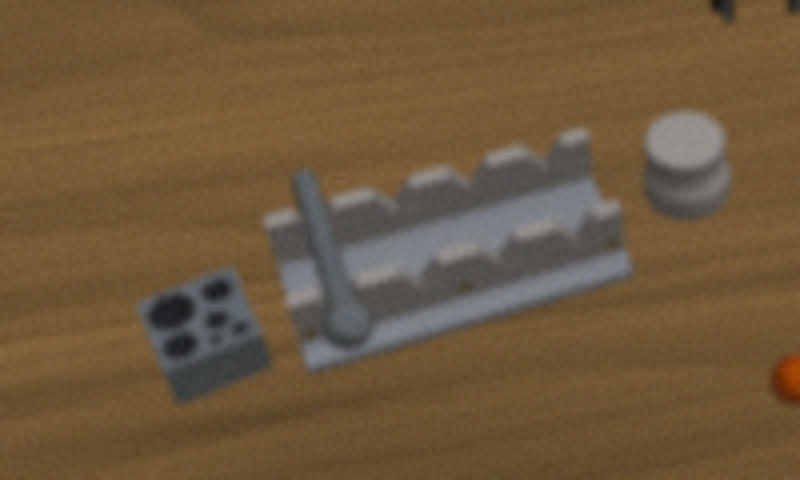

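Punch_30 is settled in both notches. Next is punch_24.

```bash
python3 -m handwheel '[[-15,42,0,0,0.4],[-30,85,0,0,0.4],[-44,127,0,0.004,0.4],[-44,127,0,0.004,0.4],[-44,127,40,0.004,0.4],[-44,127,70,0.004,0.4],[-44,127,70,0.004,0.4],[-44,127,70,0.004,0.4]]' 60
python3 -c "
from h import *; go(.5170,.1162,.0265,-.034)"
```

```text
clock: 9.25
tcp_pos: [0.5188, 0.1109, 0.0869]
orientation: [-0.001, 0.02, 1.0, -0.0]
wrist_force: [-0.5, 0.7, 0.5]
finger_gap: 0.0342
grip_force: 0.0
shift mm 2.0 5.2 60.4 turn -0.006 yaw -0.0399 [0.5188 0.1109 0.0869] tilt [-0.0022 -0.0004]
```

```bash
python3 -m handwheel '[[2,5,20,-0.005,0.4],[2,5,40,-0.005,0.4],[2,5,53,-0.005,0.4],[2,5,60,-0.005,0.4],[2,5,60,-0.005,0.4]]' 60
python3 -m handwheel '[[0,0,0,0,0.1],[0,0,0,0,0.1],[0,0,0,0,0.1],[0,0,0,0,0.1],[0,0,0,0,0.1],[0,0,-5,0,0.1],[0,0,-15,0,0.1],[0,0,-30,0,0.1]]' 80
python3 -m handwheel '[[0,0,-35,0,0.1],[0,0,-75,0,0.1],[0,0,-110,0,0.1],[0,0,-120,0,0.1],[0,0,-120,0,0.1]]' 80
python3 -c "
from h import *; go(.5122,-.2390,.0265,.176)"
```

```text
clock: 9.75
tcp_pos: [0.5181, 0.1166, 0.0279]
orientation: [0.0, 0.017, 1.0, -0.0]
wrist_force: [0.1, -0.0, 1.0]
finger_gap: 0.0344
grip_force: 0.0
clock: 10.55
tcp_pos: [0.517, 0.1172, 0.0578]
orientation: [-0.001, 0.017, 1.0, 0.0]
wrist_force: [0.5, -0.8, -2.2]
finger_gap: 0.0133
grip_force: 78.1
clock: 11.05
tcp_pos: [0.5189, 0.1174, 0.1796]
orientation: [0.002, 0.017, 1.0, 0.0]
wrist_force: [0.3, 1.1, -3.8]
finger_gap: 0.0133
grip_force: 78.1
shift mm -5.3 -356.4 153.1 turn -0.209 yaw -0.0334 [0.5189 0.1174 0.1796] tilt [0.0047 0.0006]
```

```bash
python3 -m handwheel '[[0,-25,0,0,0.1],[0,-70,0,0,0.1],[0,-115,0,-0.03,0.1],[0,-160,0,-0.06,0.1],[0,-205,0,-0.1,0.1],[-2,-250,0,-0.14,0.1],[-4,-295,0,-0.18,0.1],[-5,-330,0,-0.209,0.1]]' 80
python3 -m handwheel '[[5,-20,0,0,0.1],[5,-26,30,0,0.1],[5,-26,70,0,0.1],[5,-26,95,0,0.1],[5,-26,105,0,0.1],[5,-26,105,0,0.1],[5,-26,105,0,0.1]]' 80
python3 -c "
from h import *; go(.5122,-.2390,.0275,.176)"
```

```text
clock: 11.85
tcp_pos: [0.5101, -0.2148, 0.1749]
orientation: [-0.001, -0.088, 0.996, 0.001]
wrist_force: [0.7, -0.3, -2.6]
finger_gap: 0.0133
grip_force: 78.4
clock: 12.55
tcp_pos: [0.5113, -0.2394, 0.0726]
orientation: [0.0, -0.088, 0.996, -0.0]
wrist_force: [-0.4, -0.4, -1.9]
finger_gap: 0.0136
grip_force: 78.5
shift mm -1.0 0.2 45.1 turn -0.0 yaw 0.1755 [ 0.5113 -0.2394  0.0726] tilt [ 0.0003 -0.0001]
```

```bash
python3 -m handwheel '[[-1,0,12,0,0.1],[-1,0,24,0,0.1],[-1,0,34,0,0.1],[-1,0,40,0,0.1],[-1,0,43,0,0.1],[-1,0,44,0,0.1],[-1,0,45,0,0.1],[-1,0,45,0,0.1]]' 80
python3 -m handwheel '[[0,0,0,0,0.2],[0,0,0,0,0.3],[0,0,0,0,0.4],[0,0,0,0,0.4],[0,0,-20,0,0.4],[0,0,-65,0,0.4],[0,0,-110,0,0.4],[0,0,-130,0,0.4]]' 80
python3 -c "
from h import *; go(.5190,.1659,.0265,-.034)"
```

```text
clock: 13.35
tcp_pos: [0.5131, -0.2412, 0.0289]
orientation: [0.001, -0.087, 0.996, -0.002]
wrist_force: [-1.7, -3.9, 4.7]
finger_gap: 0.0132
grip_force: 79.5
clock: 14.15
tcp_pos: [0.5135, -0.2399, 0.1614]
orientation: [0.002, -0.088, 0.996, -0.001]
wrist_force: [0.7, -0.7, -0.7]
finger_gap: 0.0342
grip_force: 0.0
shift mm -76.3 398.6 134.9 turn 0.21 yaw 0.1756 [ 0.5135 -0.2399  0.1614] tilt [ 0.0044 -0.0025]
```

```bash
python3 -m handwheel '[[-4,20,0,0.02,0.4],[-13,65,0,0.05,0.4],[-22,110,0,0.08,0.4],[-30,155,0,0.11,0.4],[-39,200,0,0.14,0.4],[-48,245,0,0.17,0.4],[-57,290,0,0.2,0.4],[-66,335,0,0.21,0.4]]' 60
python3 -c "
from h import *; go(.5190,.1659,.0265,-.034)"
```

```text
clock: 14.95
tcp_pos: [0.518, 0.1042, 0.1572]
orientation: [-0.0, 0.018, 1.0, 0.0]
wrist_force: [0.4, -0.1, 0.4]
finger_gap: 0.0346
grip_force: 0.0
shift mm 1.2 61.7 130.7 turn -0.001 yaw -0.0355 [0.518  0.1042 0.1572] tilt [-0.0002  0.0003]
```

```bash
python3 -m handwheel '[[1,35,0,0,0.4],[1,60,0,0,0.4],[1,61,30,0,0.4],[1,61,60,0,0.4],[1,61,80,0,0.4],[1,61,80,0,0.4],[1,61,80,0,0.4]]' 60
python3 -c "
from h import *; go(.5190,.1659,.0265,-.034)"
```

```text
clock: 15.65
tcp_pos: [0.5193, 0.1632, 0.0773]
orientation: [-0.001, 0.017, 1.0, -0.0]
wrist_force: [1.2, 0.1, 0.5]
finger_gap: 0.0341
grip_force: 0.0
shift mm 0.4 2.7 50.8 turn -0.001 yaw -0.0346 [0.5193 0.1632 0.0773] tilt [-0.0012 -0.0001]
```

```bash
python3 -m handwheel '[[0,3,20,0,0.4],[0,3,35,0,0.4],[0,3,46,0,0.4],[0,3,50,0,0.4],[0,3,50,0,0.4]]' 60
python3 -m handwheel '[[0,0,0,0,0.1],[0,0,0,0,0.1],[0,0,0,0,0.1],[0,0,0,0,0.1],[0,0,0,0,0.1],[0,0,-5,0,0.1],[0,0,-15,0,0.1],[0,0,-30,0,0.1]]' 80
python3 -m handwheel '[[0,0,-35,0,0.1],[0,0,-75,0,0.1],[0,0,-110,0,0.1],[0,0,-120,0,0.1],[0,0,-120,0,0.1]]' 80
python3 -c "
from h import *; go(.5036,-.1913,.0275,.176)"
```

```text
clock: 16.15
tcp_pos: [0.52, 0.1661, 0.0276]
orientation: [0.0, 0.017, 1.0, 0.0]
wrist_force: [-0.8, -0.1, 0.2]
finger_gap: 0.0341
grip_force: 0.0
clock: 16.95
tcp_pos: [0.5192, 0.1662, 0.0577]
orientation: [-0.001, 0.017, 1.0, 0.0]
wrist_force: [0.0, 0.2, -3.4]
finger_gap: 0.0136
grip_force: 78.0
clock: 17.45
tcp_pos: [0.5211, 0.1666, 0.1795]
orientation: [0.002, 0.017, 1.0, 0.001]
wrist_force: [0.1, -1.3, -1.6]
finger_gap: 0.0131
grip_force: 78.1
shift mm 5.2 -358.3 152.0 turn -0.21 yaw -0.0345 [0.5211 0.1666 0.1795] tilt [0.0046 0.001 ]
```

```bash
python3 -m handwheel '[[0,-25,0,0,0.1],[0,-70,0,0,0.1],[0,-115,0,-0.03,0.1],[0,-160,0,-0.06,0.1],[0,-205,0,-0.1,0.1],[2,-250,0,-0.14,0.1],[4,-295,0,-0.18,0.1],[5,-330,0,-0.21,0.1]]' 80
python3 -m handwheel '[[5,-20,0,0,0.1],[6,-28,30,0,0.1],[6,-28,70,0,0.1],[6,-28,95,0,0.1],[6,-28,105,0,0.1],[6,-28,105,0,0.1],[6,-28,105,0,0.1]]' 80
python3 -c "
from h import *; go(.5036,-.1913,.0275,.176)"
```

```text
clock: 18.25
tcp_pos: [0.5017, -0.1653, 0.1749]
orientation: [-0.002, -0.088, 0.996, 0.001]
wrist_force: [0.7, 0.4, -2.5]
finger_gap: 0.0134
grip_force: 78.3
clock: 18.95
tcp_pos: [0.5025, -0.1921, 0.0726]
orientation: [0.0, -0.088, 0.996, 0.0]
wrist_force: [0.7, 0.9, -1.8]
finger_gap: 0.0135
grip_force: 78.3
shift mm -1.2 0.6 45.1 turn -0.001 yaw 0.1755 [ 0.5025 -0.1921  0.0726] tilt [0.0001 0.    ]
```

```bash
python3 -m handwheel '[[-1,0,12,0,0.1],[-1,0,24,0,0.1],[-1,0,34,0,0.1],[-1,0,40,0,0.1],[-1,0,43,0,0.1],[-1,0,44,0,0.1],[-1,0,45,0,0.1],[-1,0,45,0,0.1]]' 80
python3 -m handwheel '[[0,0,0,0,0.2],[0,0,0,0,0.3],[0,0,0,0,0.4],[0,0,0,0,0.4],[0,0,-20,0,0.4],[0,0,-65,0,0.4],[0,0,-110,0,0.4],[0,0,-130,0,0.4]]' 80
python3 -m handwheel '[[-4,20,0,0.02,0.4],[-13,65,0,0.05,0.4],[-22,110,0,0.08,0.4],[-30,155,0,0.11,0.4],[-39,200,0,0.14,0.4],[-48,245,0,0.17,0.4],[-57,290,0,0.2,0.4],[-66,335,0,0.21,0.4]]' 60
python3 -c "
from h import *; go(.5213,.2657,.0265,-.034)"
```

```text
clock: 19.75
tcp_pos: [0.5031, -0.1922, 0.0284]
orientation: [-0.0, -0.087, 0.996, -0.0]
wrist_force: [-3.3, -0.4, 5.6]
finger_gap: 0.0134
grip_force: 79.3
clock: 20.55
tcp_pos: [0.505, -0.1928, 0.1615]
orientation: [0.002, -0.088, 0.996, -0.002]
wrist_force: [-0.7, -0.1, 0.3]
finger_gap: 0.0341
grip_force: 0.0
clock: 21.35
tcp_pos: [0.5097, 0.1514, 0.1574]
orientation: [0.0, 0.018, 1.0, 0.0]
wrist_force: [1.6, 0.2, -0.5]
finger_gap: 0.0344
grip_force: 0.0
shift mm -7.5 114.7 130.9 turn -0.002 yaw -0.0356 [0.5097 0.1514 0.1574] tilt [0.0006 0.0001]
```

```bash
python3 -m handwheel '[[-3,45,0,0,0.4],[-7,90,0,0,0.4],[-7,114,0,0,0.4],[-7,114,30,0,0.4],[-7,114,60,0,0.4],[-7,114,80,0,0.4],[-7,114,80,0,0.4],[-7,114,80,0,0.4]]' 60
python3 -c "
from h import *; go(.5213,.2657,.0265,-.034)"
```

```text
clock: 22.15
tcp_pos: [0.5207, 0.2631, 0.0774]
orientation: [-0.0, 0.017, 1.0, -0.0]
wrist_force: [0.4, 0.2, 0.5]
finger_gap: 0.0345
grip_force: 0.0
shift mm -0.5 2.6 50.9 turn -0.001 yaw -0.0348 [0.5207 0.2631 0.0774] tilt [-0.0006 -0.0002]
```

```bash
python3 -m handwheel '[[0,3,20,0,0.4],[0,3,35,0,0.4],[0,3,46,0,0.4],[0,3,50,0,0.4],[0,3,50,0,0.4]]' 60
python3 -m handwheel '[[0,0,0,0,0.1],[0,0,0,0,0.1],[0,0,0,0,0.1],[0,0,0,0,0.1],[0,0,0,0,0.1],[0,0,-5,0,0.1],[0,0,-15,0,0.1],[0,0,-30,0,0.1]]' 80
python3 -m handwheel '[[0,0,-35,0,0.1],[0,0,-75,0,0.1],[0,0,-110,0,0.1],[0,0,-120,0,0.1],[0,0,-120,0,0.1]]' 80
python3 -c "
from h import *; go(.4949,-.1421,.0275,.176)"
```

```text
clock: 22.65
tcp_pos: [0.5212, 0.2661, 0.0276]
orientation: [0.0, 0.017, 1.0, 0.0]
wrist_force: [0.2, 0.5, -0.3]
finger_gap: 0.0345
grip_force: 0.0
clock: 23.45
tcp_pos: [0.5204, 0.2662, 0.0576]
orientation: [-0.001, 0.017, 1.0, 0.0]
wrist_force: [-0.0, 0.4, -1.7]
finger_gap: 0.0133
grip_force: 78.0
clock: 23.95
tcp_pos: [0.5222, 0.2668, 0.1797]
orientation: [0.002, 0.017, 1.0, 0.001]
wrist_force: [0.9, 0.6, -2.5]
finger_gap: 0.0137
grip_force: 78.1
shift mm 13.2 -409.6 152.2 turn -0.21 yaw -0.0345 [0.5222 0.2668 0.1797] tilt [0.0045 0.0018]
```

```bash
python3 -m handwheel '[[0,-25,0,0,0.1],[2,-70,0,0,0.1],[4,-115,0,-0.03,0.1],[6,-160,0,-0.06,0.1],[8,-205,0,-0.1,0.1],[10,-250,0,-0.14,0.1],[12,-295,0,-0.18,0.1],[13,-340,0,-0.21,0.1]]' 80
python3 -m handwheel '[[5,-40,0,0,0.1],[14,-68,0,0,0.1],[14,-68,30,0,0.1],[14,-68,70,0,0.1],[14,-68,95,0,0.1],[14,-68,105,0,0.1],[14,-68,105,0,0.1],[14,-68,105,0,0.1]]' 80
python3 -c "
from h import *; go(.4949,-.1421,.0275,.176)"
```

```text
clock: 24.75
tcp_pos: [0.4943, -0.0744, 0.1751]
orientation: [-0.002, -0.088, 0.996, 0.001]
wrist_force: [0.8, -0.1, -1.1]
finger_gap: 0.0135
grip_force: 78.3
clock: 25.55
tcp_pos: [0.4945, -0.1426, 0.0726]
orientation: [0.0, -0.088, 0.996, 0.0]
wrist_force: [-0.2, 1.0, -1.1]
finger_gap: 0.0131
grip_force: 78.4
shift mm -0.5 0.4 45.1 turn -0.0 yaw 0.1755 [ 0.4945 -0.1426  0.0726] tilt [0.0002 0.    ]
```

```bash
python3 -m handwheel '[[0,0,12,0,0.1],[0,0,24,0,0.1],[0,0,34,0,0.1],[0,0,40,0,0.1],[0,0,43,0,0.1],[0,0,44,0,0.1],[0,0,45,0,0.1],[0,0,45,0,0.1]]' 80
python3 -m handwheel '[[0,0,0,0,0.2],[0,0,0,0,0.3],[0,0,0,0,0.4],[0,0,0,0,0.4],[0,0,-20,0,0.4],[0,0,-65,0,0.4],[0,0,-110,0,0.4],[0,0,-150,0,0.4]]' 80
python3 -m handwheel '[[20,-20,-20,0,0.4],[20,-60,-40,0,0.4],[20,-75,-40,0,0.4],[20,-75,-40,0,0.4],[20,-75,-40,0,0.4],[20,-75,-40,0,0.4]]'
python3 - <<'E'
from workcell import imaging
import cv2
from h import *
d=imaging.read_camera("wrist"); cv2.imwrite("pics/wrist5.png",d["color"])
hsv=cv2.cvtColor(d["color"],cv2.COLOR_BGR2HSV); P=cloud(d)
z=P[...,2]; c=np.array([.496,-.217]); e=np.array([np.cos(.176),np.sin(.176)]); f=np.array([-e[1],e[0]])
X=(P[...,:2]-c)@e; Y=(P[...,:2]-c)@f
for n in(-75,-25,25,75):
    m=(abs(Y*1e3-n)<20)&(X>-.09)&(X<.1)&(z>.035)&(hsv[...,2]<150)
    s=m&(X>-.055)&(X<.03)&(abs(Y*1e3-n)<9); a,b=np.polyfit(X[s],Y[s],1)
    t=m&(abs(Y*1e3-n)<7)
    print(n,"tail",np.percentile(X[t],1).round(4),"front",np.percentile(X[m],99).round(4),"Y@0",b.round(4),"slope",a.round(3),"z top",[np.percentile(z[s&(abs(X-q)<.008)],90).round(4) for q in(-.05,0,.022)])
d=imaging.read_camera("scene"); cv2.imwrite("pics/scene5.png",cv2.resize(d["color"][150:270,60:260],(800,480)))
E
```

```text
clock: 26.35
tcp_pos: [0.4941, -0.1431, 0.0284]
orientation: [0.0, -0.087, 0.996, -0.001]
wrist_force: [-4.1, -0.5, 6.0]
finger_gap: 0.0134
grip_force: 79.4
clock: 27.15
tcp_pos: [0.4942, -0.1426, 0.1793]
orientation: [0.0, -0.088, 0.996, -0.0]
wrist_force: [2.2, -1.6, -0.1]
finger_gap: 0.034
grip_force: 0.0
clock: 27.75
tcp_pos: [0.4869, -0.2187, 0.2161]
orientation: [-0.001, -0.088, 0.996, 0.001]
wrist_force: [-0.2, 0.4, 0.8]
finger_gap: 0.0341
grip_force: 0.0
-75 tail -0.0657 front 0.0713 Y@0 -0.0749 slope -0.002 z top [np.float64(0.0497), np.float64(0.0509), np.float64(0.0516)]
-25 tail -0.0622 front 0.063 Y@0 -0.0235 slope -0.047 z top [np.float64(0.0499), np.float64(0.2684), np.float64(0.05)]
25 tail -0.0631 front 0.0591 Y@0 0.0229 slope 0.024 z top [np.float64(0.0502), np.float64(0.255), np.float64(0.0501)]
75 tail -0.0641 front 0.0649 Y@0 0.0727 slope -0.005 z top [np.float64(0.0501), np.float64(0.0501), np.float64(0.0502)]
```

View pics/wrist5.png

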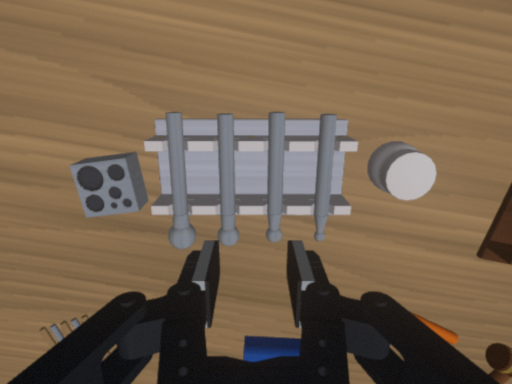

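View pics/scene5.png

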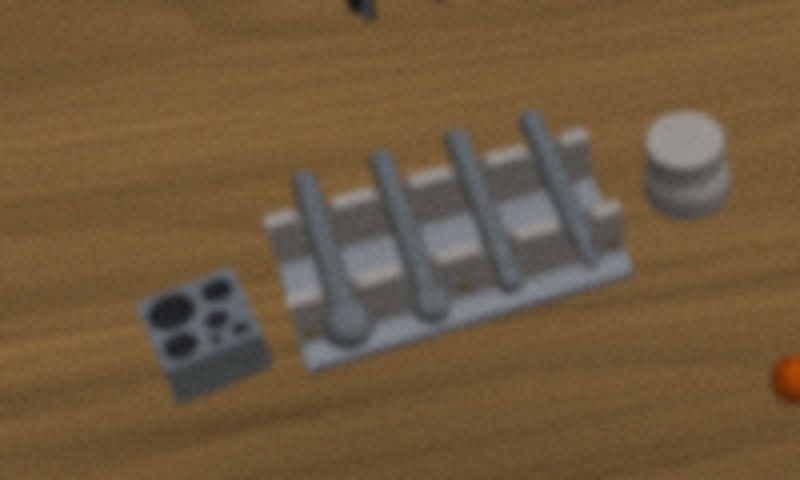

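All four lie parallel in their notches, running from the ball at (181,236) beside the block to the one at (320,236) by the tub. Tails are at -62 to -66 mm, which puts the balls at about +66. I'm handing it in.

```bash
python3 -c "
from workcell import workorder; print(workorder.hand_in())"
```

```text
the job is handed in; nothing more can be done
None
```

I moved the four punches to the rest and handed the job in: 30, 24, 18, 12 running away from the doming block, all seated in their notches in the last pictures; the hand-in returned no verdict.

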